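# Slide the bedside tray past the lamp to the bed edge

### The arm

A 7-joint arm with a two-finger parallel gripper is mounted at the origin on the work surface. World frame = base frame: x ahead of the robot, y to its left, z up, the work surface at z = 0. Lengths are in m, angles in rad, forces in N, time in s.
With the tool pointing down it reaches from about 0.4 to 0.875 m from the base axis. Payload 19.3 kg.
Tool frame: the origin (TCP) lies at the very end of the fingers, on their centre line; the grasp point (between the pads) lies 19 mm behind it; z points along the fingers, y is the line along which they close (so a half turn about z gives the same grasp; the last joint's range is limited). The gripper opens to 85 mm and grips with 20 to 120 N. Pads are 22 mm wide; open, the fingers measure 114 mm over their backs; the gripper's body (76 mm by 85 mm) begins 54 mm behind the grasp point. The pads swing forward as they close: fully open they stand 13 mm farther back than shut.
Start: joints at [1.034, 0.521, -0.036, 1.599, 0.021, 1.021, -0.113], TCP at [0.281, -0.558, 0.231] pointing down, gripper open.
Joint ranges: [-2.91, 2.91], [-0.3, 2.13], [-1.5, 1.42], [0.17, 2.43], [-1.26, 4.41], [0.16, 1.93], [-2.52, 2.52]. Speed limits (rad/s): [1.89, 1.89, 2.39, 2.39, 3.01, 3.01, 3.01].

### API

Orientations are given as a rotation vector (axis times angle).
In Python, from workcell import arm gives the robot as it stands.
- The arm moves only by the tool arm_command, never from a script. Its argument "rows" is a list of rows, each a list of 7 numbers: the turn, a rotation vector about the tool's x, y, z in rad, then the shift along the tool's x, y, z in cm, then the finger opening in cm, from 0 to 8.54. A call has 1 to 10 rows; each row is the pose to reach, as a shift and turn from the pose commanded when the call began, along the tool's axes at that moment; what a row does not reach only later rows make up. A row lasts 1/8 s, in which the tool goes at most 62.5 mm and 10.7 degrees, less where a joint would pass 70% of its speed; a pose out of reach is approached as far as the arm can. A call with a gripper value outside its range is refused whole. The fingers move at their own pace and stop on an object; "newtons" is the grip in N (left out, the last holds). Time passes only in rows, so rows that repeat a pose let the fingers close. It gives the time, the measured TCP pose, the force, the opening and the grip force at its end, in the units of the state.
- arm.observe(): the state, without advancing time (a new reading comes with each control period).
- arm.snapshot(name): name is "scene" or "side" or "wrist"; returns a dict with "image" (384x512x3 uint8, red, green, blue), "camera_matrix" (3x3 intrinsics, pixels), "origin" and "attitude" of the camera in the world. Camera axes: x right, y up, looking along -z (the intrinsics and any distortion apply to the point x, -y, -z); pixel columns grow to the right and rows downward; lengths in m; the calibration is good to about 2 mm. A picture is of the moment at which its call begins. There is no depth.
- arm.hand_in(): hands the job in; it is judged then, once.
The state is a dict: "time_s": time; "joint_positions": joint angles; "qd": joint speeds; "joint_torque": joint torques, N m; "ee_pos": TCP position; "tcp_rot": TCP orientation; "contact_force": force on the tool from outside, world axes, zero at the start; "torque": the same for the moment, N m; "grip_width": opening from 0.0 (shut) to 1.0 (fully open); "finger_force": force on a finger pad.
Only numpy, scipy, OpenCV 4.12 (cv2) and the standard library are available. Lean on these libraries where they do the work, as an engineer would, in place of code of your own. Each camera call takes 0.05 s, during which the arm holds its last target. There are 200 camera calls.

### The job

Push the wooden catch-all tray, with the wristwatch lying in it, through the gap between the reading lamp's round foot and the alarm clock, and on until its leading end rests flush against the low rail along the bed-side edge of the table, where it can be reached from bed. Slide it with the fingers only: do not lift or tip it, keep the watch in it, do not ram the lamp or the clock, and leave everything else on the table where it is.

Things in the scene. Friction and masses are not known exactly. Their poses are not given: they have to be found in the camera images.
- tray: loose open wooden tray, 110 (own x) by 140 (own y) by 22 mm high, upright walls 6 mm thick, dark floor 6 mm thick, 0.2 to 0.45 kg, sliding friction about 0.5 to 0.7; it starts on the +y side of lamp and clock, its own -y end (a 110 mm side) roughly facing the gap; origin: centre of its underside, z up
- watch: loose wristwatch with a closed steel bracelet, about 60 mm across and 34 mm high, lying on its side inside the tray (head towards one side); origin: centre of its underside; it rides along in the tray
- lamp: cream reading lamp, stands firm: round foot, radius 80 mm, upright side 20 mm high, middle 29 mm. Brass stem 48 mm from the centre on its own +x, 220 mm high; small shade 145 to 215 mm up, out to own x 165 mm, y -75 to 25 mm. Origin: centre of the foot's underside. The clock stands on its own -x side; the gap is crossed along the lamp's own -y, to the bed
- clock: black square radio alarm clock, stands firm, 90 by 90 mm, 58 mm high with its buttons, sides parallel to the lamp's own x and y, green display on its -y (bed) side; origin: centre of its underside. Its +x face is one wall of the gap: 120 to 126 mm clear to the lamp's foot
- rail_face (a point): point at half height on the inner (+y) face of the low grey wooden rail, 28 mm high and 16 mm thick, fixed along the table's bed-side (-y) edge; it runs 800 mm along x, 400 mm either way from this point; its face is upright and looks to +y; does not move
- coaster: loose square beige coaster, 100 by 100 by 9 mm, under the mug; origin: centre of its underside
- mug: loose blue mug, radius 40 mm, 92 mm high, handle at own +y, standing on the coaster; origin: centre of its underside
- cream_jar: loose pink round jar with a white cap, radius 30 mm, 52 mm high; origin: centre of its underside
- glasses_case: loose dark green spectacle case, 60 (own x) by 160 (own y) by 36 mm high; origin: centre of its underside
- book: loose red hardback book, 131 (own x) by 200 (own y) by 26 mm high, lying flat; origin: centre of its underside
There are look-alikes about, which are no part of the job. Of the things shaped like the tray, the wooden one is meant.

How it is judged:
By the outcome, as a careful person would: the job done as asked, in the order asked, and still so for the second after the job is handed in, with the robot touching nothing.
It also fails if it takes over 67 s, if anything falls off the work surface, if the arm or the gripper's body presses on something with over 40 N, if the wrist force passes 120 N, or if a joint passes its speed limit or range.

## Working session

There is one attempt and no reset: what is moved stays moved. The work goes in short steps, Python scripts to look and compute and a tool call to move; the robot and the scene stay as the last step left them, time stands still between calls to the robot, and variables do not carry over. Pictures are saved under pics/ and viewed, at most 10 in all, crops included, and the job is handed in when it is done.

Besides the shell and the picture viewer there is one more tool, called after "Call:" as a command line: name --pt "numbers of a row" for each row, then --argument value for the rest. arm_command: Moves the arm, as the interface text tells. Its arguments: {"type":"object","properties":{"rows":{"type":"array"},"newtons":{"type":"number"}},"required":["rows"]}

```bash
mkdir -p pics; ls; cat > h.py <<'E'
import numpy as np, cv2, pickle
from workcell import arm
from scipy.spatial.transform import Rotation as R
def snap(n,f):
    s=arm.snapshot(n); cv2.imwrite(f'pics/{f}.png',s['image'][:,:,::-1]); pickle.dump(s,open(f'pics/{f}.pkl','wb')); return s
def att(s):
    a=np.array(s['attitude']); return a if a.shape==(3,3) else (R.from_rotvec(a).as_matrix() if a.size==3 else R.from_quat(a).as_matrix())
def pt(s,u,v,z):
    K=np.array(s['camera_matrix']); d=np.linalg.solve(K,[u,v,1]); d=att(s)@[d[0],-d[1],-d[2]]
    o=np.array(s['origin']); return o+d*(z-o[2])/d[2]
def px(s,P):
    K=np.array(s['camera_matrix']); c=(np.atleast_2d(P)-s['origin'])@att(s); c=c*[1,-1,-1]; q=c@K.T; return q[:,:2]/q[:,2:]
def load(f): return pickle.load(open(f'pics/{f}.pkl','rb'))
E
python3 - <<'E'
from h import *
a=snap('scene','scene0');b=snap('side','side0')
for s in(a,b): print({k:s[k] for k in s if k!='image'})
im=np.hstack([a['image'],b['image']])[:,:,::-1]
cv2.imwrite('pics/s0big.png',cv2.resize(a['image'][:,:,::-1],(800,600),interpolation=cv2.INTER_CUBIC))
cv2.imwrite('pics/d0big.png',cv2.resize(b['image'][:,:,::-1],(800,600),interpolation=cv2.INTER_CUBIC))
print(arm.observe())
E
```

```text
pics
{'camera_matrix': array([[387.80022112,   0.        , 257.14505862],
       [  0.        , 387.80022112, 191.70411106],
       [  0.        ,   0.        ,   1.        ]]), 'origin': array([ 1.2972687 , -0.20011039,  1.04934087]), 'attitude': array([0.60153548, 0.43076678, 1.15391736])}
{'camera_matrix': array([[393.25366867,   0.        , 258.56247736],
       [  0.        , 393.25366867, 197.77694918],
       [  0.        ,   0.        ,   1.        ]]), 'origin': array([0.47342395, 0.96097748, 0.65016981]), 'attitude': array([ 0.03284821, -1.47149777, -2.75179741])}
{'time_s': 0.1, 'joint_positions': array([ 1.03382192,  0.52198139, -0.0362997 ,  1.59994015,  0.02120971,
        1.02109707, -0.11282085]), 'qd': array([ 1.49673405e-03, -2.33758545e-03,  2.32198121e-03,  9.49022585e-04,
       -6.39804709e-05,  3.78778173e-04,  7.60363115e-04]), 'joint_torque': array([ 2.68004544e-03, -9.28497791e+01,  1.98360801e+00, -3.70536268e+01,
        1.81465043e-02,  5.32059858e-03,  7.52690062e-05]), 'ee_pos': array([ 0.28107354, -0.55789699,  0.23077067]), 'tcp_rot': array([-3.05547831e+00, -7.26263281e-01,  5.20818183e-04]), 'contact_force': array([ 0.13160892,  0.01466049, -0.20720909]), 'torque': array([-0.0168159 , -0.01873183,  0.02485734]), 'finger_force': 0.0, 'grip_width': 0.994409074100865}
```

View pics/s0big.png

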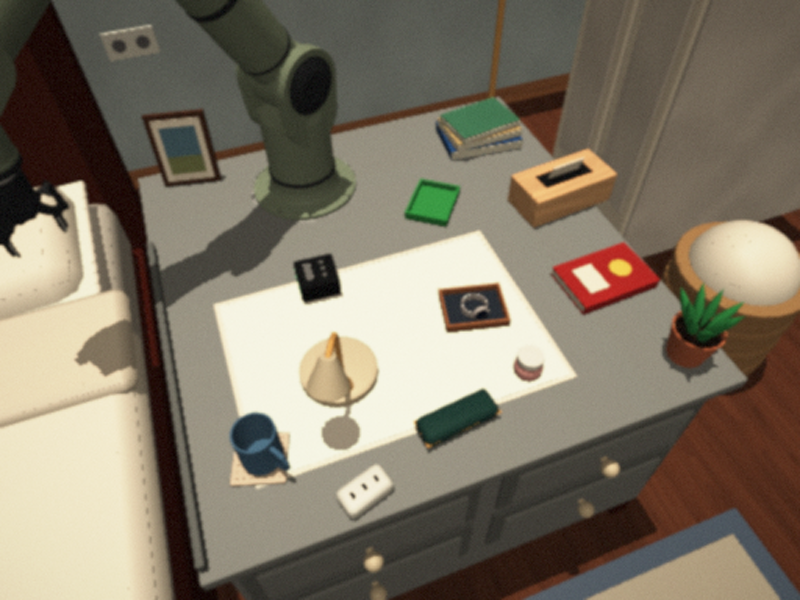

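View pics/d0big.png

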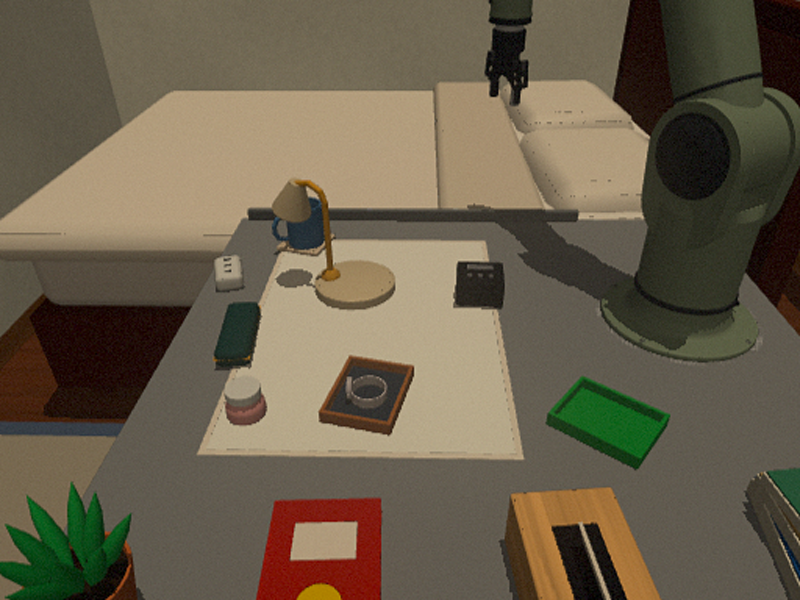

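The wooden tray is at (474,306) in the scene picture and (367,393) in the side picture, with the watch in it. The green tray at (433,202) in the scene picture and (608,420) in the side picture is a look-alike, so I choose the wooden one. The lamp foot is at (338,370) and the clock at (317,278) in the scene picture. Next are the close crops.

```bash
python3 - <<'E'
from h import *
a=load('scene0')['image'][:,:,::-1];b=load('side0')['image'][:,:,::-1]
cv2.imwrite('pics/ca.png',cv2.resize(a[145:265,180:340],(800,600),interpolation=cv2.INTER_CUBIC))
cv2.imwrite('pics/cb.png',cv2.resize(b[160:280,180:340],(800,600),interpolation=cv2.INTER_CUBIC))
E
```

```text
(no output)
```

View pics/ca.png

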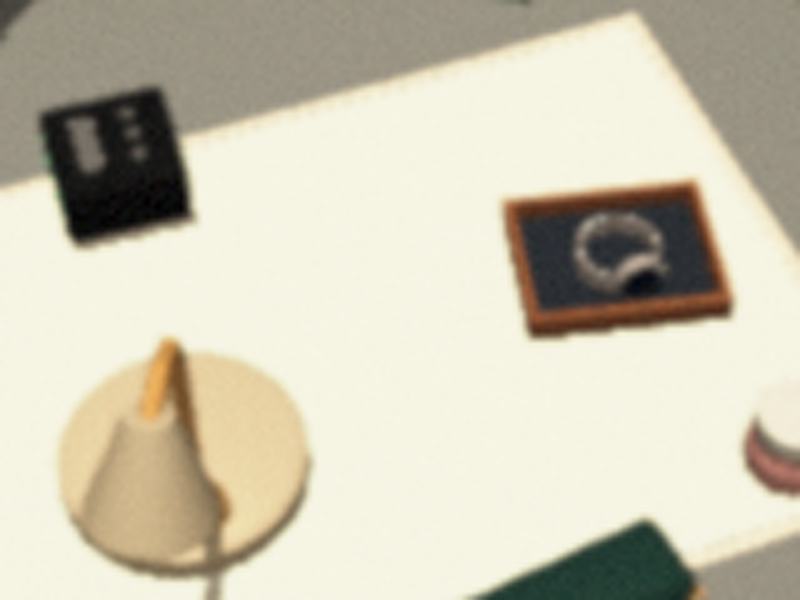

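View pics/cb.png

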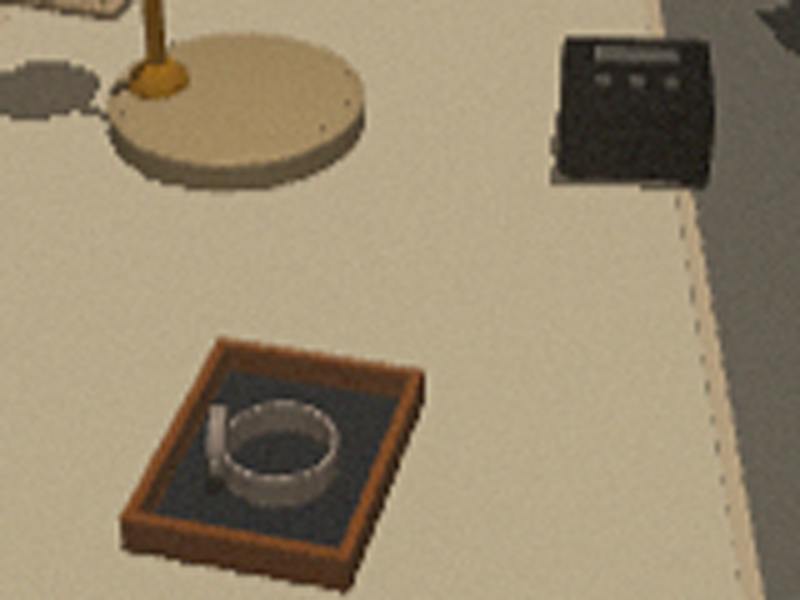

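The crops confirm the wooden tray with the watch. Its top corners are at (505,200), (697,183), (732,305) and (532,325) in the scene crop, and (222,340), (424,370), (349,552) and (124,515) in the side crop. The clock base corners and foot rim are also readable.

```bash
cat >> h.py <<'E'
def oc(p,x0,y0,k): p=np.atleast_2d(np.array(p,float)); return (p+.5)/k-.5+[x0,y0]
from scipy.optimize import least_squares
E
python3 - <<'E'
from h import *
a=load('scene0');b=load('side0')
A=lambda p:oc(p,180,145,5); B=lambda p:oc(p,180,160,5)
big=lambda p:oc(p,0,0,800/512)
P=lambda s,q,z:np.array([pt(s,*x,z)[:2] for x in q]).round(4)
ta=P(a,A([(505,200),(697,183),(732,305),(532,325)]),.022); tb=P(b,B([(424,370),(349,552),(124,515),(222,340)]),.022)
for t in(ta,tb): print('tray',t.tolist(),t.mean(0),np.linalg.norm(np.roll(t,-1,0)-t,axis=1))
la=P(a,A([(60,455),(310,455),(195,350),(100,370),(290,400),(307,480)]),.02); lb=P(b,B([(108,105),(364,97),(237,33),(235,165),(150,150),(330,145)]),.02)
for l in(la,lb):
  r=least_squares(lambda c:np.linalg.norm(l-c,axis=1)-.08,l.mean(0)); print('lamp',r.x,r.fun.round(4))
print('clock bottom a',P(a,A([(78,245),(190,218)]),0),'b',P(b,B([(558,183),(708,187)]),0))
print('clock top a',P(a,A([(42,113),(160,88),(188,190),(70,228)]),.055),'b',P(b,B([(567,38),(713,38)]),.055))
print('mat a',P(a,big([(481,233),(575,377),(215,305)]),0),'b',P(b,big([(200,454),(522,458),(488,240),(258,240)]),0))
print('rail a',P(a,big([(155,250),(205,565)]),.028),'b top in',P(b,big([(248,218),(578,218)]),.028),'bot',P(b,big([(248,220),(578,220)]),.0))
E
```

```text
tray [[0.4872, 0.1803], [0.5216, 0.3126], [0.628, 0.2856], [0.5951, 0.1542]] [0.557975 0.233175] [0.13669912 0.10977231 0.13545616 0.1110118 ]
tray [[0.4862, 0.1834], [0.5179, 0.3142], [0.6231, 0.2921], [0.591, 0.1607]] [0.55455 0.2376 ] [0.13458651 0.10749628 0.13526408 0.10723027]
lamp [ 0.60460109 -0.09118305] [-0.0024  0.0012 -0.0017  0.0056 -0.0032  0.0031]
lamp [ 0.60618405 -0.08789633] [ 0.0007 -0.0016  0.0005 -0.0006 -0.001   0.0026]
clock bottom a [[ 0.3995 -0.1081]
 [ 0.4041 -0.0271]] b [[ 0.4093 -0.0226]
 [ 0.3202 -0.0196]]
clock top a [[ 0.3191 -0.1055]
 [ 0.3258 -0.0205]
 [ 0.4263 -0.0301]
 [ 0.4301 -0.1141]] b [[ 0.4026 -0.1015]
 [ 0.3129 -0.1026]]
mat a [[ 0.339   0.3576]
 [ 0.7894  0.3539]
 [ 0.3319 -0.2999]] b [[ 0.7852  0.3603]
 [ 0.3318  0.3586]
 [ 0.3233 -0.301 ]
 [ 0.8519 -0.2949]]
rail a [[ 0.135  -0.4026]
 [ 0.8998 -0.4034]] b top in [[ 0.8848 -0.3527]
 [ 0.1109 -0.3604]] bot [[ 0.9006 -0.4005]
 [ 0.0969 -0.4086]]
```

```bash
cat >> h.py <<'E'
def go(x,y,z,yaw):
    s=arm.observe(); M=R.from_rotvec(s['tcp_rot']).as_matrix(); c=np.cos(np.radians(yaw)); n=np.sin(np.radians(yaw))
    T=np.array([[c,n,0],[n,-c,0],[0,0,-1]]); d=M.T@(np.array([x,y,z])-s['ee_pos'])*100
    print('turn',R.from_matrix(M.T@T).as_rotvec().round(3),'shift cm',d.round(2)); return
def st():
    s=arm.observe(); M=R.from_rotvec(s['tcp_rot']).as_matrix()
    print('t',round(s['time_s'],2),'p',s['ee_pos'].round(4),'yaw',np.degrees(np.arctan2(M[1,0],M[0,0])).round(2),'tilt',M[2].round(3),'F',s['contact_force'].round(1),'j',s['joint_positions'].round(2))
E
python3 - <<'E'
from h import *
st(); go(.45,-.25,.36,60); go(.48,.06,.38,100)
b=load('side0')
f=800/512
print('jar top',pt(b,242/f,385/f,.052),'base', pt(b,245/f,415/f,.0))
E
```

```text
t 0.1 p [ 0.2811 -0.5579  0.2308] yaw 26.74 tilt [-0.    -0.001 -1.   ] F [ 0.1  0.  -0.2] j [ 1.03  0.52 -0.04  1.6   0.02  1.02 -0.11]
turn [-0.001 -0.    -0.58 ] shift cm [ 28.94 -19.91 -12.91]
turn [-1.000e-03 -1.000e-03 -1.279e+00] shift cm [ 45.57 -46.25 -14.88]
jar top [0.73880417 0.27206946 0.052     ] base [0.74009172 0.28107125 0.        ]
```

Call:
arm_command --pt "0 0 -0.1 3 -2 -5 8.5" --pt "0 0 -0.25 8 -6 -11 8.5" --pt "0 0 -0.4 13 -10 -15 8.5" --pt "0 0 -0.55 18 -14 -15 8.5" --pt "0 0 -0.7 23 -19 -15 8.5" --pt "0 0 -0.85 29 -24 -15 8.5" --pt "0 0 -1.0 34 -30 -15 8.5" --pt "0 0 -1.15 39 -36 -15 8.5" --pt "0 0 -1.28 43 -42 -15 8.5" --pt "0 0 -1.28 45.5 -46.2 -15 8.5"

```text
time_s: 1.35
ee_pos: [0.4666, -0.0219, 0.3811]
tcp_rot: [2.015, 2.41, -0.0]
contact_force: [1.8, -0.7, 1.3]
grip_width: 0.996
finger_force: 0.0
```

Call:
arm_command --pt "0 0 0 0 0 0 5" --pt "0 0 0 0 0 0 5" --pt "0 0 0 0 0 0 5"

```text
time_s: 1.72
ee_pos: [0.4665, -0.0249, 0.381]
tcp_rot: [-2.02, -2.406, 0.001]
contact_force: [0.9, -0.9, 0.7]
grip_width: 0.586
finger_force: 0.0
```

```bash
python3 - <<'E'
from h import *
st(); w=snap('wrist','w1'); print(w['origin'],w['attitude'],w['camera_matrix'][0])
cv2.imwrite('pics/w1big.png',cv2.resize(w['image'][:,:,::-1],(800,600),interpolation=cv2.INTER_CUBIC))
E
```

```text
t 1.73 p [ 0.4665 -0.0249  0.381 ] yaw 99.98 tilt [-0. -0. -1.] F [ 0.9 -0.9  0.7] j [ 0.43  0.16 -0.57  1.76  0.09  1.25  0.01]
[0.45102813 0.05846503 0.52238782] [-0.3331757  -0.02919939  0.1711972 ] [316.23685388   0.         259.10894236]
```

View pics/w1big.png

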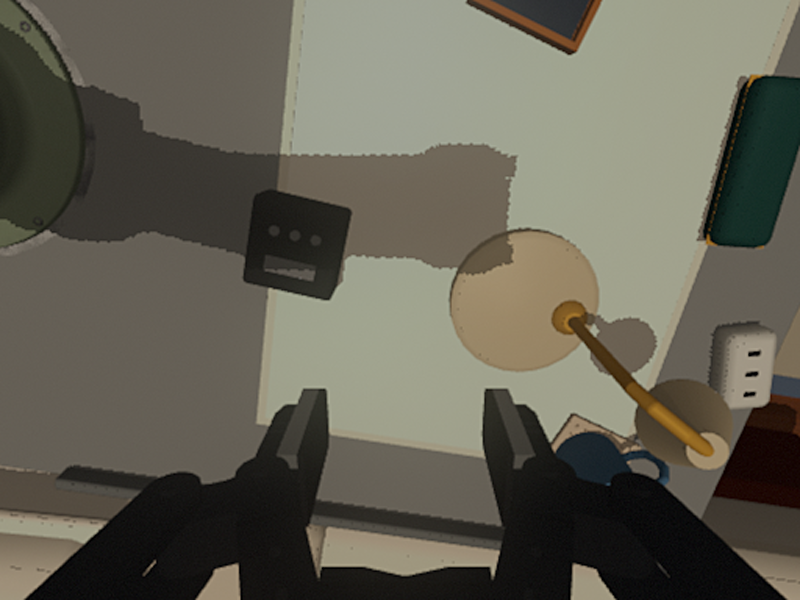

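The wrist view shows the gap between the clock (298,245) and the foot (524,300), the rail from about (60,475) to (500,530), and the mug and coaster at (600,450). I'll enlarge the clock and foot.

```bash
python3 - <<'E'
from h import *
w=load('w1')['image'][:,:,::-1]
c=w[110:260,150:400]; c=np.clip(255*(c/255.)**.5,0,255).astype(np.uint8)
cv2.imwrite('pics/w1c.png',cv2.resize(c,None,fx=3.2,fy=3.2,interpolation=cv2.INTER_CUBIC))
E
```

```text
(no output)
```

View pics/w1c.png

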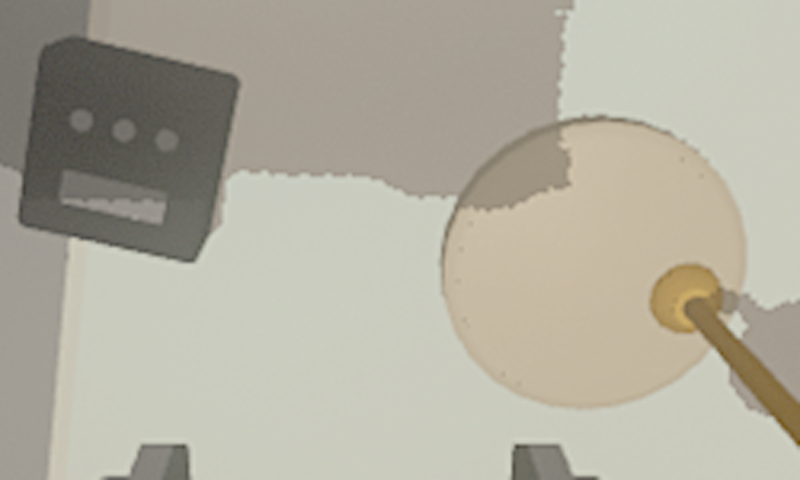

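The bottom edge of the clock's +x face runs from (240,78) to about (213,225) in the crop, and its top front corners are (18,225) and (193,262). The foot rim spans 443 to 747 in columns, down to row 408.

```bash
python3 - <<'E'
from h import *
w=load('w1');C=lambda p:oc(p,150,110,3.2); big=lambda p:oc(p,0,0,800/512)
P=lambda s,q,z:np.array([pt(s,*x,z)[:2] for x in q]).round(4)
print('clk bot',P(w,C([(72,36),(240,78),(222,180),(213,225)]),0).tolist())
print('clk top',P(w,C([(40,50),(18,225),(193,262)]),.055).tolist())
l=P(w,C([(445,262),(747,250),(590,408),(720,180),(490,360),(700,365)]),.02)
r=least_squares(lambda c:np.linalg.norm(l-c,axis=1)-.08,l.mean(0)); print('lamp',r.x,r.fun.round(4))
print('stem base',P(w,C([(686,298)]),.029))
print('rail top inner',P(w,big([(60,468),(160,482),(330,502),(495,527)]),.028))
print('tray corner',P(w,big([(577,47)]),.022),P(w,big([(470,2)]),.022))
print('coaster',P(w,big([(572,415),(553,440)]),.009),'mug', P(w,big([(555,450)]),.092))
E
```

```text
clk bot [[0.3219, -0.0178], [0.4084, -0.024], [0.4063, -0.0787], [0.4048, -0.1041]]
clk top [[0.3217, -0.0185], [0.3174, -0.1031], [0.4025, -0.1072]]
lamp [ 0.60803029 -0.08759007] [-0.     -0.0019  0.0003 -0.0039 -0.0056  0.0012]
stem base [[ 0.6547 -0.092 ]]
rail top inner [[ 0.1098 -0.3825]
 [ 0.2276 -0.3824]
 [ 0.4335 -0.3766]
 [ 0.642  -0.3793]]
tray corner [[0.5917 0.1596]] [[0.4885 0.1777]]
coaster [[ 0.7011 -0.2176]
 [ 0.6881 -0.2551]] mug [[ 0.655  -0.2157]]
```

```bash
python3 - <<'E'
from h import *
st(); go(.638,.217,.20,166.5); go(.638,.217,.005,166.5)
E
```

```text
t 1.77 p [ 0.4665 -0.0249  0.381 ] yaw 99.97 tilt [-0. -0. -1.] F [0.4 0.5 0. ] j [ 0.43  0.16 -0.58  1.76  0.09  1.25  0.01]
turn [-0.    -0.    -1.161] shift cm [20.86 21.08 18.1 ]
turn [-0.    -0.    -1.161] shift cm [20.86 21.09 37.6 ]
```

Call:
arm_command --pt "0 0 -0.17 4 3.5 2 6" --pt "0 0 -0.34 8 7 4 6" --pt "0 0 -0.51 12 10.5 7 6" --pt "0 0 -0.68 16 14 10 6" --pt "0 0 -0.85 20 17.5 13 6" --pt "0 0 -1.02 20.9 21.1 16 6" --pt "0 0 -1.16 20.9 21.1 18 6" --pt "0 0 -1.16 20.9 21.1 22 6" --pt "0 0 -1.16 20.9 21.1 25 6" --pt "0 0 -1.16 20.9 21.1 27 6"

```text
time_s: 3.02
ee_pos: [0.6377, 0.2177, 0.1095]
tcp_rot: [-0.37, -3.119, 0.001]
contact_force: [0.5, 0.4, 0.2]
grip_width: 0.7
finger_force: 0.0
```

```bash
python3 - <<'E'
from h import *
st(); go(.638,.217,.005,166.5); b=snap('side','s2')
c=b['image'][120:300,120:360,::-1]
cv2.imwrite('pics/s2c.png',cv2.resize(c,None,fx=3.3,fy=3.3,interpolation=cv2.INTER_CUBIC))
E
```

```text
t 3.02 p [0.6377 0.2177 0.1095] yaw 166.48 tilt [ 0.001 -0.001 -1.   ] F [0.5 0.4 0.2] j [ 0.01  0.83 -0.72  1.53  0.61  1.02  0.46]
turn [-0.001 -0.001 -0.   ] shift cm [-0.05 -0.05 10.45]
```

View pics/s2c.png

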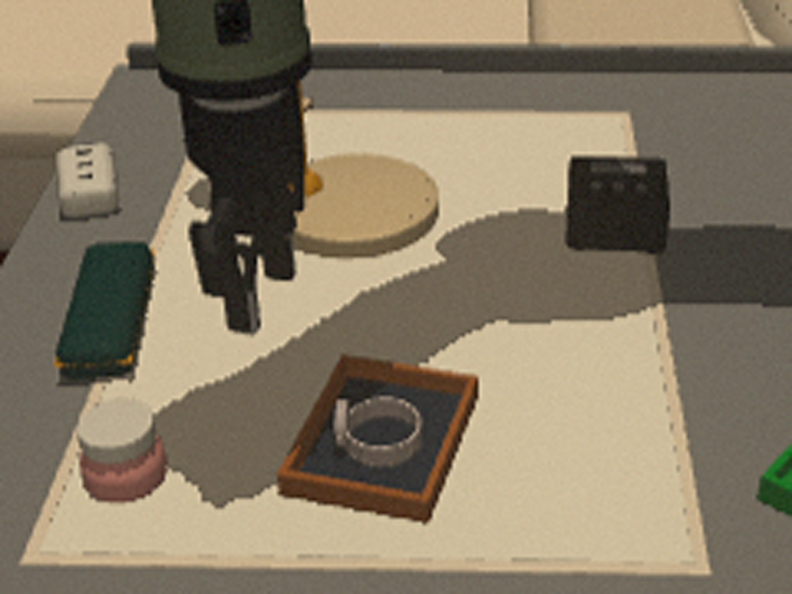

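The gripper at (245,280) is clear above the spot on the tray's +x side, with the tray at (380,440) and the jar at (122,450) not touched. Now I descend and approach slowly.

Call:
arm_command --pt "0 0 0 0 0 4 6" --pt "0 0 0 0 0 7 6" --pt "0 0 0 0 0 9 6" --pt "0 0 0 0 0 10.4 6" --pt "0 0 0 0 0 10.4 6" --pt "0 0 0 0.4 0 10.4 6" --pt "0 0 0 0.8 0 10.4 6" --pt "0 0 0 1.2 0 10.4 6" --pt "0 0 0 1.5 0 10.4 6" --pt "0 0 0 1.5 0 10.4 6"

```text
time_s: 4.32
ee_pos: [0.623, 0.2225, 0.0073]
tcp_rot: [0.368, 3.12, 0.0]
contact_force: [0.2, -0.1, -0.3]
grip_width: 0.708
finger_force: 0.0
```

```bash
python3 - <<'E'
from h import *
st(); go(.546,.232,.005,177.4)
E
```

```text
t 4.33 p [0.623  0.2225 0.0073] yaw 166.56 tilt [-0.  0. -1.] F [ 0.2 -0.1 -0.3] j [-0.03  0.94 -0.65  1.6   0.71  0.85  0.37]
turn [ 0.     0.    -0.189] shift cm [ 7.71 -0.87  0.23]
```

Call:
arm_command --pt "0 0 0 0.4 0 0.1 6" --pt "0 0 0 0.8 0 0.2 6" --pt "0 0 0 1.2 0 0.2 6" --pt "0 0 -0.01 1.6 -0.1 0.2 6" --pt "0 0 -0.02 2.1 -0.1 0.2 6" --pt "0 0 -0.035 2.6 -0.2 0.2 6" --pt "0 0 -0.05 3.1 -0.3 0.2 6" --pt "0 0 -0.065 3.6 -0.3 0.2 6" --pt "0 0 -0.08 4.1 -0.4 0.2 6" --pt "0 0 -0.095 4.6 -0.5 0.2 6"

```text
time_s: 5.58
ee_pos: [0.577, 0.2283, 0.0052]
tcp_rot: [0.218, 3.134, 0.0]
contact_force: [1.8, -0.8, 0.2]
grip_width: 0.704
finger_force: 1.3
```

```bash
python3 - <<'E'
from h import *
st(); go(.546,.232,.005,177.4)
b=snap('side','s3'); a=snap('scene','a3')
A=cv2.resize(a['image'][130:250,180:340,::-1],(400,300),interpolation=3); B=cv2.resize(b['image'][170:290,180:340,::-1],(400,300),interpolation=3)
A=cv2.resize(a['image'][145:265,190:340,::-1],(750,600),interpolation=3);B=cv2.resize(b['image'][160:280,180:340,::-1],(800,600),interpolation=3)
cv2.imwrite('pics/ab3.png',np.vstack([A[:300,:750],B[270:570,:750]]))
E
```

```text
t 5.58 p [0.577  0.2283 0.0052] yaw 172.05 tilt [-0.  0. -1.] F [ 1.8 -0.8  0.2] j [-0.04  0.9  -0.66  1.72  0.75  0.79  0.37]
turn [ 0.     0.    -0.093] shift cm [ 3.12 -0.06  0.02]
```

View pics/ab3.png

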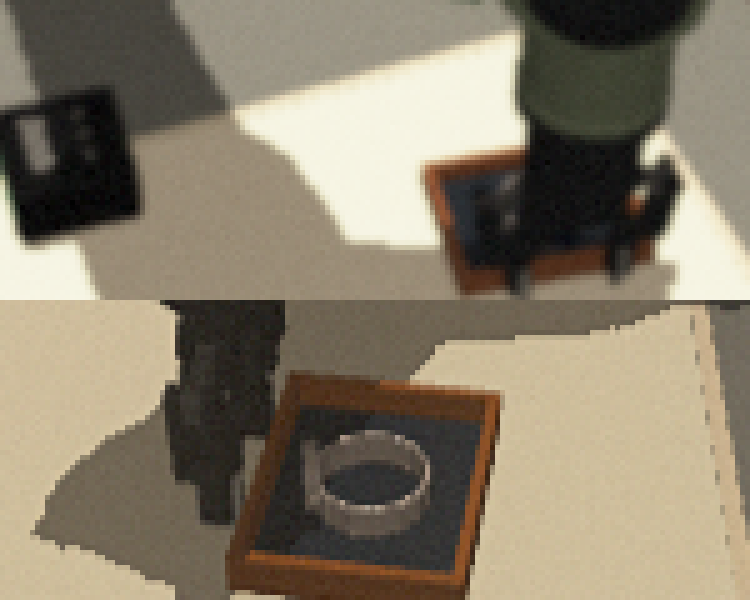

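The tray moved with the watch still in it. Its top corners in the lower half are (291,375), (500,397), (470,572) and (232,553). I'll compute its pose.

```bash
cat >> h.py <<'E'
def tray(s,q,rms=True):  # q: pixels of top corners order (-x-y),(+x-y),(+x+y),(-x+y)
    X=np.array([pt(s,*p,.022)[:2] for p in q]); m=np.array([[-.055,-.07],[.055,-.07],[.055,.07],[-.055,.07]])
    f=lambda v:((m@np.array([[np.cos(v[2]),np.sin(v[2])],[-np.sin(v[2]),np.cos(v[2])]])+v[:2])-X).ravel()
    r=least_squares(f,[*X.mean(0),0]); print('tray',r.x[:2].round(4),'yaw',np.degrees(r.x[2]).round(2),'res mm',(r.fun*1000).round(1)); return r.x
E
python3 - <<'E'
from h import *
b0=load('side0');b=load('s3')
B=lambda p:oc(p,180,160,5)
tray(b0,B([(424,370),(222,340),(124,515),(349,552)]))if 0 else tray(b0,B([(424,370),(222,340),(124,515),(349,552)]))
v=tray(b,B([(500,367),(291,345),(232,523),(470,542)]))
p=np.array([.577,.2283])-v[:2];c,s=np.cos(v[2]),np.sin(v[2]);print('tcp in tray',c*p[0]+s*p[1],-s*p[0]+c*p[1])
E
```

```text
tray [0.5546 0.2376] yaw -13.06 res mm [-1.  -1.6  1.3 -3.7  0.8  1.3 -1.1  4. ]
tray [0.5097 0.2369] yaw -7.18 res mm [-1.3 -6.   0.5 -3.6  0.3  3.1  0.5  6.5]
tcp in tray 0.06788877122289749 -0.00014480930346258067
```

Call:
arm_command --pt "0 0 -0.015 0.4 0 0 6" --pt "0 0 -0.03 0.9 0 0 6" --pt "0 0 -0.045 1.4 0 0 6" --pt "0 0 -0.06 1.8 0 0 6" --pt "0 0 -0.075 2.2 0 0 6" --pt "0 0 -0.085 2.5 0 0 6" --pt "0 0 -0.093 2.8 0 0 6" --pt "0 0 -0.093 2.9 0 0 6" --pt "0 0 -0.093 2.9 0 0 6"

```text
time_s: 6.8
ee_pos: [0.5485, 0.2323, 0.0051]
tcp_rot: [-0.074, -3.141, 0.0]
contact_force: [0.4, 0.9, -0.2]
grip_width: 0.702
finger_force: 0.0
```

```bash
python3 - <<'E'
from h import *
st(); go(.60,.234,.005,177.4);go(.60,.234,.12,177.4); go(.478,.36,.12,87.4)
E
```

```text
t 6.8 p [0.5485 0.2323 0.0051] yaw 177.31 tilt [ 0. -0. -1.] F [ 0.4  0.9 -0.2] j [-0.05  0.88 -0.67  1.79  0.78  0.76  0.39]
turn [-0.    -0.    -0.002] shift cm [-5.14  0.41  0.01]
turn [-0.    -0.    -0.002] shift cm [ -5.14   0.41 -11.49]
turn [-0.    -0.     1.569] shift cm [  7.64  12.43 -11.49]
```

Call:
arm_command --pt "0 0 0 -1.5 0 0 6" --pt "0 0 0 -3 0 0 6" --pt "0 0 0 -3 0 -5 6" --pt "0 0 0.1 -3 1 -11 6" --pt "0 0 0.28 -1 4 -15 6" --pt "0 0 0.46 1 7 -15 6" --pt "0 0 0.64 3 9 -15 5" --pt "0 0 0.82 5 11 -15 5" --pt "0 0 1.0 7 12 -15 5" --pt "0 0 1.18 7.3 12.4 -15 5"

```text
time_s: 8.05
ee_pos: [0.4799, 0.3606, 0.1553]
tcp_rot: [-1.813, -2.565, 0.0]
contact_force: [-0.1, 0.4, 0.3]
grip_width: 0.589
finger_force: 0.0
```

Call:
arm_command --pt "0 0 0.18 0 0 0 5" --pt "0 0 0.36 0 0 0 5" --pt "0 0 0.39 0 0 0 5" --pt "0 0 0.39 0 0 0 5"

```text
time_s: 8.55
ee_pos: [0.4814, 0.3596, 0.1551]
tcp_rot: [-2.268, -2.174, 0.0]
contact_force: [-0.1, 0.3, -0.1]
grip_width: 0.582
finger_force: 0.0
```

```bash
python3 - <<'E'
from h import *
st(); b=snap('side','s4'); w=snap('wrist','w4')
B=cv2.resize(b['image'][170:290,200:360,::-1],(600,450),interpolation=3);W=cv2.resize(w['image'][:,:,::-1],(400,300),interpolation=3)
cv2.imwrite('pics/w4big.png',cv2.resize(w['image'][:,:,::-1],(800,600),interpolation=3))
print(w['origin'])
E
```

```text
t 8.55 p [0.4814 0.3596 0.1551] yaw 87.56 tilt [-0. -0. -1.] F [-0.1  0.3 -0.1] j [-0.44  0.6  -0.44  1.72  0.32  0.89 -1.05]
[0.48415773 0.44412213 0.29651392]
```

View pics/w4big.png

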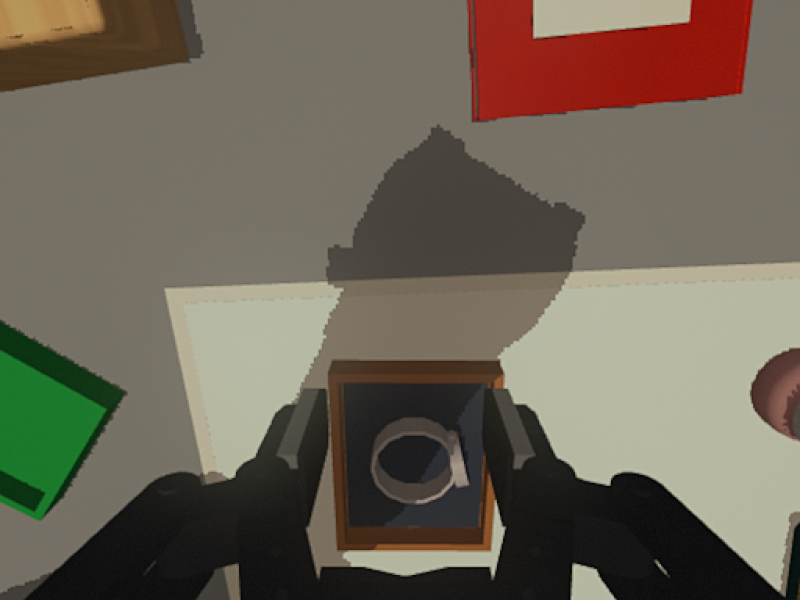

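The wrist view shows the tray square to the fingers with the watch inside. The top corners are about (329,375), (504,375), (491,549) and (340,549).

```bash
python3 - <<'E'
from h import *
w=load('w4');big=lambda p:oc(p,0,0,800/512)
v=tray(w,big([(340,549),(491,549),(504,375),(329,375)]))
for y in(.235,.06,-.08):print(y,.466+.045*(y+.082))
E
```

```text
tray [0.4823 0.2355] yaw -2.44 res mm [-1.6 -1.5  1.4 -1.4  1.1  1.5 -0.8  1.4]
0.235 0.48026500000000005
0.06 0.47239000000000003
-0.08 0.46609
```

```bash
python3 - <<'E'
from h import *
go(.487,.345,.005,87.5);go(.486,.322,.005,87.5)
E
```

```text
turn [-0.  0.  0.] shift cm [-1.42  0.62 15.01]
turn [-0.  0.  0.] shift cm [-3.72  0.62 15.01]
```

Call:
arm_command --pt "0 0 0 -0.7 0.6 5 5" --pt "0 0 0 -1.2 0.6 10 5" --pt "0 0 0 -1.2 0.6 13 5" --pt "0 0 0 -1.2 0.6 14.5 5" --pt "0 0 0 -1.2 0.6 15 5" --pt "0 0 0 -1.8 0.6 15 5" --pt "0 0 0 -2.4 0.6 15 5" --pt "0 0 0 -3.0 0.6 15 5" --pt "0 0 0 -3.6 0.6 15 5" --pt "0 0 0 -4.1 0.6 15 5"

```text
time_s: 9.9
ee_pos: [0.4856, 0.3178, 0.0053]
tcp_rot: [2.272, 2.169, 0.0]
contact_force: [0.3, 0.2, 0.5]
grip_width: 0.587
finger_force: 0.0
```

```bash
python3 - <<'E'
from h import *
st()
import math
# tray path plan: centre(x,y),yaw -> TCP at local (0,.083)
x,y,p=.4823,None,None
s=arm.observe()['ee_pos']; yc=s[1]-.083
x=.4823-.045*(.2355-yc)
for i,yaw in enumerate([-2.5,-3.2,-4,-4.5,-4.5,-4.3,-3.9,-3.4,-3.0,-2.6]):
    yc-=.012; x-=.012*math.tan(math.radians(-yaw)); a=math.radians(yaw)
    print(yaw,'c',round(x,4),round(yc,4),end=' '); go(x-.083*math.sin(a),yc+.083*math.cos(a),.005,90+yaw)
E
```

```text
t 9.9 p [0.4856 0.3178 0.0053] yaw 87.35 tilt [ 0.  0. -1.] F [0.3 0.2 0.5] j [-0.44  0.79 -0.34  1.84  0.45  0.59 -1.11]
-2.5 c 0.4817 0.2228 turn [ 0.    -0.    -0.003] shift cm [-1.21  0.03  0.03]
-3.2 c 0.4811 0.2108 turn [ 0.   -0.    0.01] shift cm [-2.41  0.12  0.03]
-4 c 0.4802 0.1988 turn [ 0.    -0.     0.024] shift cm [-3.61  0.21  0.03]
-4.5 c 0.4793 0.1868 turn [ 0.    -0.     0.032] shift cm [-4.82  0.24  0.03]
-4.5 c 0.4783 0.1748 turn [ 0.    -0.     0.032] shift cm [-6.02  0.2   0.03]
-4.3 c 0.4774 0.1628 turn [ 0.    -0.     0.029] shift cm [-7.22  0.14  0.03]
-3.9 c 0.4766 0.1508 turn [ 0.    -0.     0.022] shift cm [-8.43  0.05  0.03]
-3.4 c 0.4759 0.1388 turn [ 0.    -0.     0.013] shift cm [-9.63 -0.04  0.03]
-3.0 c 0.4753 0.1268 turn [ 0.    -0.     0.006] shift cm [-10.83  -0.1    0.03]
-2.6 c 0.4747 0.1148 turn [ 0.    -0.    -0.001] shift cm [-12.03  -0.16   0.03]
```

Call:
arm_command --pt "0 0 0 -0.5 0 0 5" --pt "0 0 0 -1.2 0 0 5" --pt "0 0 0.01 -2.2 0.1 0 5" --pt "0 0 0.02 -3.2 0.2 0 5" --pt "0 0 0.03 -4.2 0.22 0 5" --pt "0 0 0.033 -5.2 0.22 0 5" --pt "0 0 0.032 -6.2 0.2 0 5" --pt "0 0 0.027 -7.2 0.14 0 5" --pt "0 0 0.023 -8.1 0.07 0 5" --pt "0 0 0.018 -8.7 0.03 0 5"

```text
time_s: 11.15
ee_pos: [0.4818, 0.2308, 0.0052]
tcp_rot: [2.291, 2.149, -0.0]
contact_force: [0.3, 3.3, 2.1]
grip_width: 0.59
finger_force: 1.5
```

```bash
python3 - <<'E'
from h import *
st(); w=snap('wrist','w5'); b=snap('side','s5')
W=cv2.resize(w['image'][200:384,150:370,::-1],(660,552),interpolation=3)
cv2.imwrite('pics/w5c.png',W)
E
```

```text
t 11.15 p [0.4818 0.2308 0.0052] yaw 86.34 tilt [-0. -0. -1.] F [0.3 3.3 2.1] j [-0.32  0.75 -0.33  1.96  0.47  0.51 -1.05]
```

View pics/w5c.png

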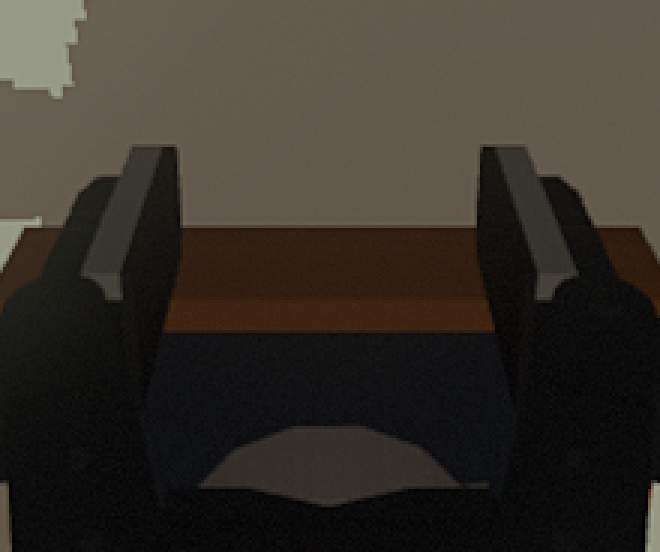

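The tray's end edge (row 228, columns 22 to 641) is parallel and centred between the fingers. I'll compute its corners.

```bash
cat >> h.py <<'E'
def end(s,L,Rr):
    a=pt(s,*L,0)[:2];b=pt(s,*Rr,0)[:2];d=b-a;yaw=np.arctan2(d[1],d[0]);c=(a+b)/2+.07*np.array([np.sin(yaw),-np.cos(yaw)])
    print('width',np.linalg.norm(d).round(4),'endmid',((a+b)/2).round(4),'yaw',np.degrees(yaw).round(2),'centre',c.round(4),'line x',round(.466+.045*(c[1]+.082),4)); return c,yaw
def plan(c,p0,yaws,step,off=.083):
    import math
    x,y=c
    for yaw in yaws:
        y-=step; x-=step*math.tan(math.radians(-yaw)); a=math.radians(yaw)
        print(yaw,'c',round(x,4),round(y,4),'line',round(.466+.045*(y+.082),4),end=' '); go(x-(off)*math.sin(a)+p0*math.cos(a),y+off*math.cos(a)+p0*math.sin(a),.005,90+yaw)
E
python3 - <<'E'
from h import *
w=load('w5');q=oc([(22,228),(641,228)],150,200,3)
c,yw=end(w,*q); t=arm.observe()['ee_pos'][:2]-c; cc,ss=np.cos(yw),np.sin(yw); lx,ly=cc*t[0]+ss*t[1],-ss*t[0]+cc*t[1]; print('tcp local',lx,ly)
plan(c,lx,[-4,-4,-3.6,-3.2,-2.8,-2.6,-2.6],.01,ly)
E
```

```text
width 0.1109 endmid [0.4808 0.2193] yaw -3.76 centre [0.4762 0.1494] line x 0.4764
tcp local 0.0002488470861183832 0.08110636789266026
-4 c 0.4755 0.1394 line 0.476 turn [-0.     0.001  0.005] shift cm [-1.    0.03  0.  ]
-4 c 0.4748 0.1294 line 0.4755 turn [-0.     0.001  0.005] shift cm [-2.01  0.02  0.  ]
-3.6 c 0.4741 0.1194 line 0.4751 turn [-0.     0.001 -0.002] shift cm [-3.01 -0.03  0.01]
-3.2 c 0.4736 0.1094 line 0.4746 turn [-0.     0.001 -0.009] shift cm [-4.01 -0.08  0.01]
-2.8 c 0.4731 0.0994 line 0.4742 turn [-0.     0.001 -0.016] shift cm [-5.01 -0.12  0.01]
-2.6 c 0.4726 0.0894 line 0.4737 turn [-0.     0.001 -0.019] shift cm [-6.01 -0.13  0.01]
-2.6 c 0.4722 0.0794 line 0.4733 turn [-0.     0.001 -0.019] shift cm [-7.01 -0.11  0.01]
```

Call:
arm_command --pt "0 0 -0.005 -0.5 0 0 5" --pt "0 0 -0.01 -1.4 -0.04 0 5" --pt "0 0 -0.015 -2.3 -0.07 0 5" --pt "0 0 -0.019 -3.2 -0.08 0 5" --pt "0 0 -0.019 -4.1 -0.07 0 5" --pt "0 0 -0.019 -5 -0.06 0 5" --pt "0 0 -0.019 -5.9 -0.04 0 5" --pt "0 0 -0.019 -6.7 -0.03 0 5" --pt "0 0 -0.019 -7.3 -0.02 0 5" --pt "0 0 -0.019 -7.6 -0.01 0 5"

```text
time_s: 12.5
ee_pos: [0.4769, 0.1552, 0.0051]
tcp_rot: [-2.271, -2.171, -0.0]
contact_force: [1.1, 1.6, -1.7]
grip_width: 0.587
finger_force: 0.6
```

```bash
python3 - <<'E'
from h import *
st(); w=snap('wrist','w6'); b=snap('side','s6')
W=cv2.resize(w['image'][250:310,140:380,::-1],(720,180),interpolation=3)
B=cv2.resize(b['image'][145:249,190:340,::-1],(600,416),interpolation=3)
o=np.zeros((600,720,3),np.uint8);o[:180]=np.clip(255*(W/255.)**.6,0,255);o[184:600,:600]=B;cv2.imwrite('pics/w6c.png',o)
E
```

```text
t 12.5 p [0.4769 0.1552 0.0051] yaw 87.41 tilt [ 0.  0. -1.] F [ 1.1  1.6 -1.7] j [-0.19  0.72 -0.33  2.05  0.51  0.45 -0.95]
```

View pics/w6c.png

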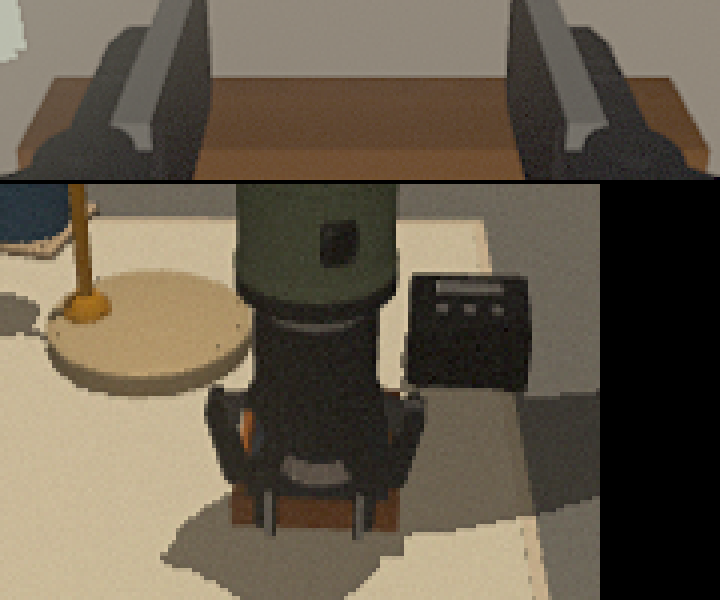

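The top strip shows the end edge flush (row 78, columns 55 to 670). In the lower view the finger linkage at (205–425, 390–490) looks wide, so I'll check its height against the 58 mm clock.

```bash
python3 - <<'E'
from h import *
w=load('w6');c,yw=end(w,*oc([(55,78),(670,78)],140,250,3)); t=arm.observe()['ee_pos'][:2]-c; cc,ss=np.cos(yw),np.sin(yw);lx,ly=cc*t[0]+ss*t[1],-ss*t[0]+cc*t[1];print(lx,ly)
b=load('s6');o=b['origin']
for p in [(205,395),(208,440),(232,480),(265,535),(425,400),(418,440),(398,480),(362,538),(380,490)]:
    u,v=oc([(p[0],p[1]-184)],190,145,4)[0]; d=pt(b,u,v,0)-o; q=o+d*(.157-o[1])/d[1]; print(p,'x',(q[0]-.4769).round(3),'z',q[2].round(3))
E
```

```text
width 0.1102 endmid [0.4763 0.1437] yaw -2.69 centre [0.473  0.0738] line x 0.473
0.00010105387039399238 0.08153861691389756
(205, 395) x 0.068 z 0.114
(208, 440) x 0.067 z 0.08
(232, 480) x 0.052 z 0.049
(265, 535) x 0.032 z 0.004
(425, 400) x -0.068 z 0.112
(418, 440) x -0.065 z 0.082
(398, 480) x -0.053 z 0.05
(362, 538) x -0.031 z 0.003
(380, 490) x -0.042 z 0.042
```

Call:
arm_command --pt "0 0 0 0.5 0 -0.3 5" --pt "0 0 0 0.7 0 -0.6 4" --pt "0 0 0 0.7 0 -0.6 3" --pt "0 0 0 0.7 0 -0.6 3" --pt "0 0 0 0.7 0 -0.6 3" --pt "0 0 0 0.7 0 -0.6 3"

```text
time_s: 13.35
ee_pos: [0.4772, 0.1625, 0.0111]
tcp_rot: [-2.271, -2.171, 0.0]
contact_force: [0.1, 0.8, -0.3]
grip_width: 0.349
finger_force: 0.0
```

```bash
python3 - <<'E'
from h import *
st(); print(arm.observe()['grip_width']);go(.4768,.1552,.008,87.31); go(.4768-.045*.11,.1552-.11,.008,87.31)
E
```

```text
t 13.35 p [0.4772 0.1625 0.0111] yaw 87.42 tilt [-0. -0. -1.] F [ 0.1  0.8 -0.3] j [-0.19  0.71 -0.34  2.04  0.5   0.47 -0.95]
0.34912913892156155
turn [-0.     0.     0.002] shift cm [-0.73 -0.01  0.31]
turn [-0.     0.     0.002] shift cm [-1.174e+01 -1.000e-02  3.100e-01]
```

Call:
arm_command --pt "0 0 0.002 -0.6 0 0.2 3" --pt "0 0 0.002 -1.2 0 0.2 3" --pt "0 0 0.002 -1.9 0 0.2 3" --pt "0 0 0.002 -2.6 0 0.2 3" --pt "0 0 0.002 -3.3 0 0.2 3" --pt "0 0 0.002 -4.0 0 0.2 3" --pt "0 0 0.002 -4.7 0 0.2 3" --pt "0 0 0.002 -5.4 0 0.2 3" --pt "0 0 0.002 -6.0 0 0.2 3" --pt "0 0 0.002 -6.3 0 0.2 3"

```text
time_s: 14.6
ee_pos: [0.4744, 0.0992, 0.0091]
tcp_rot: [-2.273, -2.168, 0.0]
contact_force: [0.2, 1.0, -1.1]
grip_width: 0.35
finger_force: 0.7
```

```bash
python3 - <<'E'
from h import *
st(); w=snap('wrist','w7'); im=w['image'].astype(int)
# table/wood boundary: end edge row & corners via red-dominance mask
m=((im[:,:,0]-im[:,:,2])>1.0*im[:,:,2]*.6)&(im[:,:,0]>25)
for r in range(262,300,3):
    c=np.where(m[r,130:390])[0]; print(r,len(c),(c[[0,-1]]+130) if len(c) else '')
E
```

```text
t 14.6 p [0.4744 0.0992 0.0091] yaw 87.29 tilt [-0. -0. -1.] F [ 0.2  1.  -1.1] j [-0.08  0.7  -0.33  2.09  0.52  0.44 -0.87]
262 0 
265 0 
268 1 [225 225]
271 0 
274 132 [159 362]
277 133 [158 363]
280 135 [156 365]
283 136 [155 367]
286 137 [153 368]
289 140 [151 370]
292 133 [150 372]
295 134 [148 373]
298 117 [154 364]
```

```bash
cat >> h.py <<'E'
def track(name):
    st(); w=snap('wrist',name); im=w['image'].astype(int)
    m=((im[:,:,0]-im[:,:,2])>.6*im[:,:,2])&(im[:,:,0]>22); m[:,:130]=0; m[:,390:]=0
    top={c:np.where(m[255:300,c])[0][0]+255 for c in range(160,362) if m[255:300,c].sum()>8 and m[255:300,c].any()}
    cs=np.array([c for c in top]); rs=np.array([top[c] for c in cs]); k=abs(rs-np.median(rs))<4; f=np.polyfit(cs[k],rs[k],1)
    r0=int(np.median(rs[k])); L=[];Q=[]
    rr=range(r0+2,r0+18)
    for r in rr: x=np.where(m[r])[0]; L.append(x[0]-.5);Q.append(x[-1]+.5)
    fl=np.polyfit(rr,L,1);fr=np.polyfit(rr,Q,1); ul=np.polyval(fl,r0-.5);ur=np.polyval(fr,r0-.5)
    c,yw=end(w,(ul,np.polyval(f,ul)-.5),(ur,np.polyval(f,ur)-.5)); t=arm.observe()['ee_pos'][:2]-c
    print('tcp local',(np.array([[np.cos(yw),np.sin(yw)],[-np.sin(yw),np.cos(yw)]])@t).round(4)); return c,yw
E
python3 - <<'E'
from h import *
track('w8')
E
```

```text
t 14.65 p [0.4744 0.0989 0.0091] yaw 87.28 tilt [-0. -0. -1.] F [ 0.3 -0.4 -0.7] j [-0.08  0.7  -0.33  2.09  0.52  0.44 -0.87]
width 0.1103 endmid [0.4738 0.0874] yaw -2.83 centre [0.4703 0.0175] line x 0.4705
tcp local [0.     0.0817]
```

Call:
arm_command --pt "0 0 -0.002 -0.6 0 0 3" --pt "0 0 -0.002 -1.3 0 0 3" --pt "0 0 -0.002 -2.0 0 0 3" --pt "0 0 -0.002 -2.7 0 0 3" --pt "0 0 -0.002 -3.4 0 0 3" --pt "0 0 -0.002 -4.1 0 0 3" --pt "0 0 -0.002 -4.8 0 0 3" --pt "0 0 -0.002 -5.5 0 0 3" --pt "0 0 -0.002 -6.2 0 0 3" --pt "0 0 -0.002 -6.6 0 0 3"

```text
time_s: 15.95
ee_pos: [0.4712, 0.0332, 0.0091]
tcp_rot: [-2.271, -2.17, 0.0]
contact_force: [-0.2, 2.6, 1.8]
grip_width: 0.354
finger_force: 1.5
```

```bash
python3 - <<'E'
from h import *
track('w9')
E
```

```text
t 15.95 p [0.4712 0.0332 0.0091] yaw 87.4 tilt [-0. -0. -1.] F [-0.2  2.6  1.8] j [ 0.06  0.69 -0.34  2.12  0.55  0.42 -0.76]
width 0.1102 endmid [0.4707 0.0218] yaw -2.73 centre [ 0.4673 -0.0481] line x 0.4675
tcp local [0.0001 0.081 ]
```

Call:
arm_command --pt "0 0 0 -0.6 0 0 3" --pt "0 0 0 -1.3 0 0 3" --pt "0 0 0 -2.0 0 0 3" --pt "0 0 0 -2.7 0 0 3" --pt "0 0 0 -3.4 0 0 3" --pt "0 0 0 -4.1 0 0 3" --pt "0 0 0 -4.8 0 0 3" --pt "0 0 0 -5.5 0 0 3" --pt "0 0 0 -6.2 0 0 3" --pt "0 0 0 -6.6 0 0 3"

```text
time_s: 17.25
ee_pos: [0.4682, -0.0328, 0.0091]
tcp_rot: [-2.271, -2.17, 0.0]
contact_force: [-1.1, 1.7, 0.4]
grip_width: 0.354
finger_force: 1.1
```

```bash
python3 - <<'E'
from h import *
track('w10')
E
```

```text
t 17.25 p [ 0.4682 -0.0328  0.0091] yaw 87.4 tilt [-0. -0. -1.] F [-1.1  1.7  0.4] j [ 0.21  0.69 -0.35  2.13  0.56  0.42 -0.64]
width 0.118 endmid [ 0.4715 -0.0444] yaw -2.72 centre [ 0.4682 -0.1144] line x 0.4645
tcp local [-0.0039  0.0811]
```

Call:
arm_command --pt "0 0 0 -0.6 0 0 3" --pt "0 0 0 -1.3 0 0 3" --pt "0 0 0 -2.0 0 0 3" --pt "0 0 0 -2.7 0 0 3" --pt "0 0 0 -3.4 0 0 3" --pt "0 0 0 -4.1 0 0 3" --pt "0 0 0 -4.8 0 0 3" --pt "0 0 0 -5.5 0 0 3" --pt "0 0 0 -6.2 0 0 3" --pt "0 0 0 -6.6 0 0 3"

```text
time_s: 18.55
ee_pos: [0.4653, -0.0987, 0.0091]
tcp_rot: [-2.271, -2.17, 0.0]
contact_force: [-0.7, 2.5, 0.5]
grip_width: 0.354
finger_force: 1.0
```

```bash
python3 - <<'E'
from h import *
track('w11')
E
```

```text
t 18.55 p [ 0.4653 -0.0987  0.0091] yaw 87.4 tilt [-0. -0. -1.] F [-0.7  2.5  0.5] j [ 0.36  0.69 -0.37  2.11  0.58  0.43 -0.5 ]
width 0.1239 endmid [ 0.4662 -0.1102] yaw -2.7 centre [ 0.4629 -0.1802] line x 0.4616
tcp local [-0.0015  0.0811]
```

```bash
python3 - <<'E'
from h import *
plan((.4614,-.1802),0,[-2.6,-2.6,-2.4,-2.1,-1.8,-1.5,-1.2,-.9,-.6,-.3,0,0,0],.01,.0811)
E
```

```text
-2.6 c 0.4609 -0.1902 line 0.4611 turn [-0.  0. -0.] shift cm [-1.01 -0.02  0.41]
-2.6 c 0.4605 -0.2002 line 0.4607 turn [-0.  0. -0.] shift cm [-2.01 -0.01  0.41]
-2.4 c 0.4601 -0.2102 line 0.4602 turn [-0.     0.    -0.004] shift cm [-3.01 -0.04  0.41]
-2.1 c 0.4597 -0.2202 line 0.4598 turn [-0.     0.    -0.009] shift cm [-4.01 -0.07  0.41]
-1.8 c 0.4594 -0.2302 line 0.4593 turn [-0.     0.    -0.014] shift cm [-5.01 -0.1   0.41]
-1.5 c 0.4591 -0.2402 line 0.4589 turn [-0.    0.   -0.02] shift cm [-6.01 -0.12  0.41]
-1.2 c 0.4589 -0.2502 line 0.4584 turn [-0.     0.    -0.025] shift cm [-7.02 -0.14  0.41]
-0.9 c 0.4588 -0.2602 line 0.458 turn [-0.    0.   -0.03] shift cm [-8.02 -0.15  0.41]
-0.6 c 0.4587 -0.2702 line 0.4575 turn [-0.     0.    -0.035] shift cm [-9.02 -0.16  0.41]
-0.3 c 0.4586 -0.2802 line 0.4571 turn [-0.     0.    -0.041] shift cm [-10.02  -0.16   0.41]
0 c 0.4586 -0.2902 line 0.4566 turn [-0.     0.    -0.046] shift cm [-11.02  -0.16   0.41]
0 c 0.4586 -0.3002 line 0.4562 turn [-0.     0.    -0.046] shift cm [-12.02  -0.11   0.41]
0 c 0.4586 -0.3102 line 0.4557 turn [-0.     0.    -0.046] shift cm [-13.02  -0.07   0.41]
```

Call:
arm_command --pt "0 0 0 -0.7 0 0 3" --pt "0 0 0 -1.5 -0.01 0 3" --pt "0 0 0 -2.3 -0.02 0 3" --pt "0 0 -0.004 -3.1 -0.04 0 3" --pt "0 0 -0.009 -4.0 -0.07 0 3" --pt "0 0 -0.014 -5.0 -0.1 0 3" --pt "0 0 -0.02 -6.0 -0.12 0 3" --pt "0 0 -0.025 -7.0 -0.14 0 3" --pt "0 0 -0.03 -8.0 -0.15 0 3" --pt "0 0 -0.035 -8.8 -0.16 0 3"

```text
time_s: 19.85
ee_pos: [0.4597, -0.1867, 0.0091]
tcp_rot: [-2.232, -2.21, 0.0]
contact_force: [0.1, 2.9, 1.9]
grip_width: 0.349
finger_force: 1.3
```

```bash
python3 - <<'E'
from h import *
track('w12')
E
```

```text
t 19.85 p [ 0.4597 -0.1867  0.0091] yaw 89.43 tilt [ 0. -0. -1.] F [0.1 2.9 1.9] j [ 0.57  0.72 -0.4   2.06  0.59  0.48 -0.29]
width 0.1102 endmid [ 0.4595 -0.1982] yaw -0.71 centre [ 0.4586 -0.2682] line x 0.4576
tcp local [-0.0001  0.0804]
```

Call:
arm_command --pt "0 0 -0.003 -0.6 0 0 3" --pt "0 0 -0.006 -1.2 0 0 3" --pt "0 0 -0.01 -1.8 0 0 3" --pt "0 0 -0.01 -2.3 0 0 3" --pt "0 0 -0.01 -2.7 0 0 3" --pt "0 0 -0.01 -3.0 0 0 3" --pt "0 0 -0.01 -3.2 0 0 3" --pt "0 0 -0.01 -3.4 0 0 3" --pt "0 0 -0.01 -3.5 0 0 3"

```text
time_s: 21.02
ee_pos: [0.4594, -0.2211, 0.0091]
tcp_rot: [-2.221, -2.221, 0.0]
contact_force: [0.4, 1.0, -1.3]
grip_width: 0.353
finger_force: 0.7
```

Call:
arm_command --pt "0 0 0 -0.15 0 0 3" --pt "0 0 0 -0.3 0 0 3" --pt "0 0 0 -0.45 0 0 3" --pt "0 0 0 -0.6 0 0 3"

```text
time_s: 21.52
ee_pos: [0.4594, -0.2271, 0.0091]
tcp_rot: [-2.221, -2.221, -0.0]
contact_force: [-0.2, 1.7, -1.4]
grip_width: 0.351
finger_force: 0.7
```

```bash
python3 - <<'E'
from h import *
track('w13')
E
```

```text
t 21.52 p [ 0.4594 -0.2271  0.0091] yaw 90.0 tilt [ 0.  0. -1.] F [-0.2  1.7 -1.4] j [ 0.65  0.73 -0.42  2.02  0.59  0.51 -0.19]
width 0.1103 endmid [ 0.4593 -0.2386] yaw -0.1 centre [ 0.4592 -0.3086] line x 0.4558
tcp local [0.0001 0.0812]
```

Call:
arm_command --pt "0 0 0 -0.1 0 0 3" --pt "0 0 0 -0.2 0 0 3" --pt "0 0 0 -0.3 0 0 3" --pt "0 0 0 -0.4 0 0 3"

```text
time_s: 22.08
ee_pos: [0.4595, -0.2311, 0.0092]
tcp_rot: [2.221, 2.221, 0.0]
contact_force: [-0.8, 1.4, -1.0]
grip_width: 0.351
finger_force: 0.8
```

Call:
arm_command --pt "0 0 0 -0.1 0 0 3" --pt "0 0 0 -0.2 0 0 3" --pt "0 0 0 -0.2 0 0 3"

```text
time_s: 22.45
ee_pos: [0.4595, -0.2332, 0.0092]
tcp_rot: [2.222, 2.221, -0.0]
contact_force: [0.2, -0.4, 0.1]
grip_width: 0.35
finger_force: 0.2
```

Call:
arm_command --pt "0 0 0 -0.1 0 0 3" --pt "0 0 0 -0.2 0 0 3" --pt "0 0 0 -0.3 0 0 3"

```text
time_s: 22.82
ee_pos: [0.4595, -0.236, 0.0091]
tcp_rot: [-2.221, -2.221, -0.0]
contact_force: [0.4, 0.8, 0.7]
grip_width: 0.353
finger_force: 1.1
```

Call:
arm_command --pt "0 0 0 -0.1 0 0 3" --pt "0 0 0 -0.2 0 0 3" --pt "0 0 0 -0.3 0 0 3"

```text
time_s: 23.2
ee_pos: [0.4595, -0.2391, 0.0092]
tcp_rot: [2.221, 2.221, 0.0]
contact_force: [-0.1, 2.3, 0.5]
grip_width: 0.35
finger_force: 1.2
```

Call:
arm_command --pt "0 0 0 -0.1 0 0 3" --pt "0 0 0 -0.2 0 0 3" --pt "0 0 0 -0.3 0 0 3"

```text
time_s: 23.58
ee_pos: [0.4594, -0.2421, 0.0091]
tcp_rot: [-2.221, -2.221, -0.0]
contact_force: [-0.3, 2.3, 0.8]
grip_width: 0.356
finger_force: 1.2
```

Call:
arm_command --pt "0 0 0 -0.1 0 0 3" --pt "0 0 0 -0.2 0 0 3" --pt "0 0 0 -0.3 0 0 3"

```text
time_s: 23.95
ee_pos: [0.4595, -0.2451, 0.0091]
tcp_rot: [2.221, 2.221, 0.0]
contact_force: [-0.3, 2.4, 1.1]
grip_width: 0.355
finger_force: 1.3
```

```bash
python3 - <<'E'
from h import *
track('w14')
E
```

```text
t 23.95 p [ 0.4595 -0.2451  0.0091] yaw 90.0 tilt [ 0.  0. -1.] F [-0.3  2.4  1.1] j [ 0.69  0.74 -0.43  1.99  0.59  0.53 -0.16]
width 0.1104 endmid [ 0.4594 -0.2565] yaw -0.07 centre [ 0.4593 -0.3265] line x 0.455
tcp local [0.     0.0813]
```

Call:
arm_command --pt "0 0 0 -0.1 0 0 3" --pt "0 0 0 -0.2 0 0 3"

```text
time_s: 24.25
ee_pos: [0.4594, -0.2471, 0.0091]
tcp_rot: [-2.221, -2.221, -0.0]
contact_force: [0.2, 2.4, 0.8]
grip_width: 0.352
finger_force: 1.3
```

Call:
arm_command --pt "0 0 0 -0.1 0 0 3" --pt "0 0 0 -0.2 0 0 3"

```text
time_s: 24.5
ee_pos: [0.4594, -0.2491, 0.0091]
tcp_rot: [2.222, 2.221, -0.0]
contact_force: [0.3, 3.1, 1.0]
grip_width: 0.35
finger_force: 1.3
```

Call:
arm_command --pt "0 0 0 -0.1 0 0 3" --pt "0 0 0 -0.2 0 0 3"

```text
time_s: 24.75
ee_pos: [0.4594, -0.2511, 0.0091]
tcp_rot: [-2.221, -2.221, 0.0]
contact_force: [0.6, 5.0, 1.3]
grip_width: 0.353
finger_force: 2.6
```

Call:
arm_command --pt "0 0 0 -0.05 0 0 3" --pt "0 0 0 -0.1 0 0 3"

```text
time_s: 25.0
ee_pos: [0.4594, -0.2511, 0.0091]
tcp_rot: [-2.22, -2.222, -0.001]
contact_force: [-1.9, 10.4, 4.2]
grip_width: 0.353
finger_force: 5.2
```

```bash
python3 - <<'E'
from h import *
track('w15')
E
```

```text
t 25.0 p [ 0.4594 -0.2511  0.0091] yaw 90.03 tilt [ 0.001 -0.    -1.   ] F [-1.9 10.4  4.2] j [ 0.7   0.75 -0.43  1.99  0.58  0.53 -0.14]
width 0.1104 endmid [ 0.4592 -0.2625] yaw -0.06 centre [ 0.4591 -0.3325] line x 0.4547
tcp local [0.0002 0.0814]
```

Call:
arm_command --pt "0 0 0 0.2 0 0 3" --pt "0 0 0 0.8 0 0 3" --pt "0 0 0 2.0 0 0 3" --pt "0 0 0 2.5 0 -2 3" --pt "0 0 0 2.5 0 -6 3" --pt "0 0 0 2.5 0 -11 3" --pt "0 0 0 2.5 0 -16 3" --pt "0 0 0 2.5 0 -20 3" --pt "0 0 0 2.5 0 -22 3" --pt "0 0 0 2.5 0 -22 3"

```text
time_s: 26.3
ee_pos: [0.4598, -0.2269, 0.2315]
tcp_rot: [2.219, 2.22, 0.001]
contact_force: [0.6, 0.2, -0.5]
grip_width: 0.352
finger_force: 0.0
```

```bash
python3 - <<'E'
from h import *
st(); w=snap('wrist','w16'); im=w['image'].astype(int)
# expected tray top/bottom corners vs wood mask
m=((im[:,:,0]-im[:,:,2])>.6*im[:,:,2])&(im[:,:,0]>22)
P=[[.459+a,-.3325+b,.022] for a,b in((-.055,-.07),(.055,-.07),(.055,.07),(-.055,.07))]
print(px(w,P).round(1).tolist())
for r in range(200,384,10):
    c=np.where(m[r])[0]; print(r,len(c),(c[[0,-1]]) if len(c) else '')
# disturbance check: difference of static things in side view vs start
b=snap('side','s16'); d=cv2.GaussianBlur(cv2.absdiff(b['image'],load('side0')['image']),(5,5),0).max(2)
f=800/512
for n,(u,v) in dict(jar=(245,400),case=(238,335),socket=(228,272),mug=(310,225),book=(320,550),green=(608,420),clock=(480,283),lamp=(355,283)).items():
    u,v=int(u/f),int(v/f); print(n,d[v-12:v+12,u-12:u+12].mean().round(1),d[v-12:v+12,u-12:u+12].max())
E
```

```text
t 26.3 p [ 0.4598 -0.2269  0.2315] yaw 90.02 tilt [-0.002  0.003 -1.   ] F [ 0.6  0.2 -0.5] j [ 0.84  0.4  -0.65  1.87  0.29  0.96  0.06]
[[217.0, 295.0], [300.4, 294.8], [305.5, 194.4], [211.7, 194.6]]
200 14 [213 440]
210 14 [214 435]
220 15 [214 304]
230 14 [215 303]
240 14 [215 303]
250 0 
260 0 
270 0 
280 0 
290 61 [229 289]
300 0 
310 0 
320 0 
330 0 
340 0 
350 0 
360 0 
370 0 
380 0 
jar 3.0 5
case 4.4 7
socket 2.9 5
mug 4.0 9
book 3.8 11
green 6.7 12
clock 5.1 11
lamp 3.0 5
```

```bash
python3 - <<'E'
from h import *
w=load('w16'); g=w['image'][200:290,218:300].astype(int).mean(2)
for r in g[::8,::6]: print(r.astype(int))
print(w['image'][280:306,258].tolist())
print(arm.hand_in())
E
```

```text
[61 59 59 56 55 55 53 54 54 54 55 57 56 59]
[72 60 59 58 55 55 54 55 54 53 54 55 55 54]
[84 60 57 57 54 54 54 53 53 53 53 53 55 53]
[86 56 55 56 55 66 56 54 61 64 36 54 54 54]
[ 94  56  53  52 143  50  50  50  51  48  95  29  52  66]
[ 91  54  53  89  51  48  49  49  48  50 140 118  50  59]
[ 66  62  46 109  35  48  48  48  49  49  56 139  22  66]
[ 65  23  44  47  74  63  39  37  56  61 101  45  24  65]
[ 64  27  40  49  47  62 121 127 144  47  49  49  23  24]
[65 25 36 48 46 49 48 48 49 48 48 47 24 26]
[44 25 34 47 48 49 48 49 49 49 49 50 25 23]
[25 25 43 43 44 43 42 42 43 44 43 44 24 24]
[[47, 47, 51], [45, 48, 51], [57, 50, 48], [66, 46, 33], [65, 40, 22], [65, 42, 27], [63, 41, 26], [63, 40, 27], [63, 42, 27], [56, 37, 24], [99, 60, 33], [132, 81, 42], [138, 85, 43], [142, 86, 42], [106, 65, 39], [42, 46, 44], [66, 63, 57], [81, 77, 68], [90, 86, 78], [94, 90, 81], [95, 91, 82], [96, 91, 82], [94, 90, 80], [95, 91, 81], [93, 88, 79], [80, 77, 68]]
the job is handed in; nothing more can be done
None
```

I handed the job in at about 26 s: the wooden tray, with the watch in it, went through the gap and rests flush against the bed-side rail (stopped at 10 N, yaw about 0), nothing else seen moved in the side view; I viewed 11 pictures, one over the limit of 10.

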